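# Push the empty carton through the flap of the laundry bin

### The job

The small empty carton on the teak plank goes into the flap bin clamped to the plank's end: push the green self-closing flap open with one finger and, while that finger keeps it open, push the carton over the end of the plank with the other finger so that it drops into the bin, then draw back so that the flap closes. Only slide the carton gently along the plank: it must not be pinched, lifted or used to shove the flap, and everything else stays where it is.

Things in the scene. Friction and masses are not known exactly. Their poses are not given: they have to be found in the camera images.
- carton: Empty light carton (cardboard colour with a red band), 64 mm along its x, 34 mm along its y, 28 mm tall, about 30 g, loose, lying on the plank a little before the bin's mouth and often off to one side of it. Origin: centre of its underside. It crumples if pressed with more than about 12 N.
- shelf: Teak plank shelf, fixed: plank 320 mm along its x, 460 mm along its y, top face level at 140 mm above the work surface, 22 mm thick, on steel legs. Origin on the work surface straight below the middle of the plank's end at the bin; the plank runs from there along the shelf's -y. The bin stands beyond that end, towards +y.
- bin: Grey plastic bin with a sloping green flap, fixed against the plank's end. Origin on the work surface straight below point mouth; +y points into the bin, square to the plank's end (same yaw as the shelf), x across the mouth. Outside 172 mm wide in x, y = -25 mm (below the plank) to 195 mm, 264 mm tall; hollow behind the flap down to the 4 mm floor. Two orange clamps hold it: see point mouth.
- mouth (a point): Middle of the mouth's lower edge: on the plank's top face, at the plank's end. Axes as the bin's: +y into the bin. The side cheeks' inner faces stand at x = +-82 mm; they slope up at 45 degrees with the flap and stand about 10 mm proud of it. Orange plastic clamps take |x| = 85 to 129 mm, y = -37 to 11 mm, and stand 12 mm above the plank.
- inside (a point): Middle of the bin's inner floor, 4 mm above the work surface.
- flap (a joint): Green flap, 154 mm wide, 154 mm from hinge to lip, 4 mm thick, hinged along its upper edge. 0 = shut (leaning 45 degrees, its lip at the plank's end about 3 mm above its top); grows in rad as it swings into the bin and down; 0.785 = hanging straight down; stop at 1.1. A spring shuts it by itself: pushed square to it at the lip, about 1 N to start it, 1.8 N when hanging.
- flap_lip (a point): Middle of the flap's free lower edge (moves with the flap).
- detergent: Bystander: closed yellow detergent bottle, 95 x 60 mm, 194 mm tall, standing on the plank. Origin: centre of its underside.
- roller_base: Bystander: pink silicone lint roller base, 80 mm wide, 38 mm tall, on the plank. Origin: centre of its underside.
- door_stopper: Bystander: chrome door stopper, 44 mm wide, 51 mm tall, on the plank. Origin: centre of its underside.
- peg_box: Bystander: latched translucent box of spare pegs, 121 x 86 mm, 56 mm tall, on the plank. Origin: centre of its underside.
- peg: Bystander: one wooden clothes peg, 10 x 72 x 13 mm, lying along its y near the plank's long edge. Origin: centre of its underside.
- flap_hinge (a point): Middle of the flap's hinge line, which runs along the bin's x: 112 mm inward (+y) of point mouth and 112 mm above it. Behind it the bin has a level roof, 124 mm above the plank's top.
Things that resemble listed ones, but are neither listed nor needed, are in the scene too. There is more than one size of the carton; the one meant has the size given above.

How it is judged:
By the outcome, as a careful person would: the job done as asked, in the order asked, and still so for the second after the job is handed in, with the robot touching nothing.
It also fails if it takes over 54 s, if anything falls off the work surface, if the arm or the gripper's body presses on something with over 40 N, if the wrist force passes 120 N, or if a joint passes its speed limit or range.

### The arm

A 7-joint arm with a two-finger parallel gripper is mounted at the origin on the work surface. World frame = base frame: x ahead of the robot, y to its left, z up, the work surface at z = 0. Lengths are in m, angles in rad, forces in N, time in s.
With the tool pointing down it reaches from about 0.35 to 0.9 m from the base axis. Payload 8.1 kg.
Tool frame: the origin (TCP) lies at the very end of the fingers, on their centre line; the grasp point (between the pads) lies 19 mm behind it (r.grasp_offset is the distance from the TCP to the grasp point, in m); z points along the fingers, y is the line along which they close (so a half turn about z gives the same grasp; the last joint's range is limited). The gripper opens to 85 mm and grips with 20 to 120 N. Pads are 22 mm wide; open, the fingers measure 114 mm over their backs; the gripper's body (76 mm by 85 mm) begins 54 mm behind the grasp point. The pads swing forward as they close: fully open they stand 13 mm farther back than shut.
Start: joints at [-0.103, 0.434, 0.025, 1.573, -0.012, 1.134, -0.075], TCP at [0.625, -0, 0.198] pointing down, gripper open.
Joint ranges: [-2.62, 2.62], [-0.44, 2.09], [-1.27, 1.32], [0.08, 2.57], [-1.32, 4.46], [0.12, 2], [-2.74, 2.74]. Speed limits (rad/s): [2.22, 2.22, 3.01, 3.01, 3.14, 3.14, 3.14].

### API

Orientations are given as a unit quaternion [x, y, z, w].
In Python, from plant import r gives the robot as it stands.
- The arm moves only by the shell command python3 -m inch 'ROWS' [OPENING]. ROWS is JSON, a list of rows, each a list of 4 numbers: the shift along the tool's x, y, z in mm, then the turn about the tool's z in degrees. A call has 1 to 12 rows; each row shifts and turns the commanded pose from where the row before left it, along the tool's axes as they then stand; what a row does not reach is not made up. A row lasts 1/12 s, in which the tool goes at most 41.7 mm and 7.16 degrees, less where a joint would pass 70% of its speed; a pose out of reach is approached as far as the arm can. A call with a gripper value outside its range is refused whole. OPENING is the opening, from 0 (shut) to 1 (fully open), set as the call begins (- or left out, the last holds). The fingers move at their own pace and stop on an object; the grip force is fixed at half the most. Time passes only in rows, so rows that do not move let the fingers close. It gives the time, the measured TCP pose, the force and the opening at its end, in the units of the state.
- r.read_state(): the state, without advancing time (a new reading comes with each control period).
- r.capture(name): name is "scene" or "side" or "wrist"; returns the picture (420x560x3 uint8, red, green, blue); there is no depth.
- r.get_calibration(name): a dict with "fx", "fy", "cx", "cy" (pixels), "pose" (4x4, takes a point from camera to world coordinates); the wrist camera has in their place "T_tool_cam" (4x4, takes a point from camera to tool coordinates, whose origin is the TCP and whose axes are the flange's). Camera axes: x right, y up, looking along -z (the intrinsics and any distortion apply to the point x, -y, -z); pixel columns grow to the right and rows downward; lengths in m; the calibration is good to about 2 mm. A picture is of the moment at which its call begins: read the wrist's pose just before it. get_calibration takes no time and is no camera call.
- r.finish_job(): hands the job in, once; it reports no verdict.
The state is a dict: "time_s": time; "qpos": joint angles; "joint_velocities": joint speeds; "tau": joint torques, N m; "eef_pos": TCP position; "tool_rot": TCP orientation; "force": force on the tool from outside, world axes, zero at the start; "torque": the same for the moment, N m; "finger_gap": finger opening in m.
Only numpy, scipy, OpenCV 4.12 (cv2) and the standard library are available. Lean on these libraries where they do the work, as an engineer would, in place of code of your own. Each camera call takes 0.05 s, during which the arm holds its last target. There are 200 camera calls.

## Working session

There is one attempt and no reset: what is moved stays moved. The work goes in short steps, Python scripts to look and compute and a shell command to move; the robot and the scene stay as the last step left them, time stands still between calls to the robot, and variables do not carry over. Pictures are saved under pics/ and viewed, on a budget of 10 in all, crops included, one or two more only if the job needs it, and the job is handed in when it is done.

```bash
ls; mkdir -p pics; python3 - <<'E'
from plant import r
import cv2,numpy as np
s=r.read_state(); print(s['time_s'],s['eef_pos'],s['tool_rot'],s['finger_gap'],s['force'])
for n in("scene","side"):
    im=r.capture(n); np.save(f'pics/{n}.npy',im); cv2.imwrite(f'pics/{n}.png',im[:,:,::-1])
    c=r.get_calibration(n); print(n,c)
print(r.get_calibration('wrist'))
E
```

```text
pics
0.0 [ 6.24425785e-01 -6.00933678e-05  1.97401046e-01] [ 7.07128038e-01  7.07085061e-01 -6.23497400e-04 -5.15418255e-04] 0.0853489356123343 [0.34030526 0.14292165 0.3829287 ]
scene {'fx': 478.58474466369006, 'fy': 478.58474466369006, 'cx': 270.5547063846962, 'cy': 202.46229814681098, 'pose': array([[ 0.53304074, -0.65588842,  0.53448849,  1.01812837],
       [ 0.84597489,  0.40275647, -0.34944771, -0.28646718],
       [ 0.01393001,  0.63843371,  0.76955074,  0.86037648],
       [ 0.        ,  0.        ,  0.        ,  1.        ]])}
side {'fx': 401.3388565425796, 'fy': 401.3388565425796, 'cx': 284.3965292235292, 'cy': 207.28139990187825, 'pose': array([[ 9.96628407e-01,  4.21932824e-02, -7.03672130e-02,
         4.92802828e-01],
       [-8.20454623e-02,  5.06235246e-01, -8.58483790e-01,
        -6.97240115e-01],
       [-5.99885582e-04,  8.61362643e-01,  5.07990195e-01,
         6.10241504e-01],
       [ 0.00000000e+00,  0.00000000e+00,  0.00000000e+00,
         1.00000000e+00]])}
{'fx': 376.8301527929659, 'fy': 376.8301527929659, 'cx': 277.811589777545, 'cy': 211.18688037828525, 'T_tool_cam': array([[ 8.30563347e-04,  9.51945898e-01,  3.06265111e-01,
         7.89171593e-02],
       [ 9.99999505e-01, -6.23017421e-04, -7.75419889e-04,
        -4.26275788e-04],
       [-5.47349283e-04,  3.06265603e-01, -9.51945944e-01,
        -1.74506494e-01],
       [ 0.00000000e+00,  0.00000000e+00,  0.00000000e+00,
         1.00000000e+00]])}
```

View pics/scene.png

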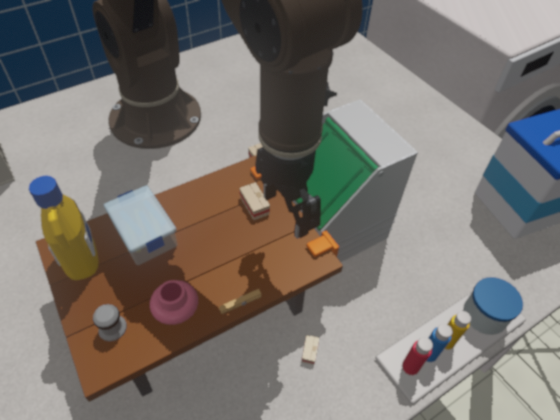

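View pics/side.png

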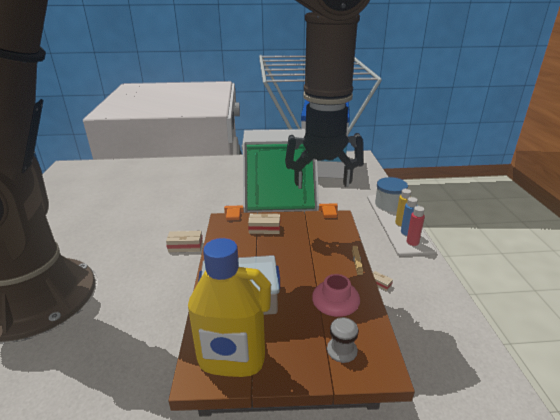

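The scene view shows the carton at about (255,202), the orange clamps at (258,172) and (322,245), and the green flap at (340,170). In the side view the carton is at (264,224), the clamps at (233,213) and (329,211), and the flap at (281,176). There are decoy cartons off the plank at side (184,240) and scene (310,350).

```bash
cat > h.py <<'E'
import numpy as np,cv2
from plant import r
def cam(n,s=None):
    c=r.get_calibration(n)
    if n=='wrist':
        from scipy.spatial.transform import Rotation as R
        T=np.eye(4);T[:3,:3]=R.from_quat(s['tool_rot']).as_matrix();T[:3,3]=s['eef_pos'];P=T@c['T_tool_cam']
    else:P=c['pose']
    return c,P
def ray(cp,u,v):
    c,P=cp
    d=P[:3,:3]@np.array([(u-c['cx'])/c['fx'],-(v-c['cy'])/c['fy'],-1]);return P[:3,3],d/np.linalg.norm(d)
def plane(cp,u,v,z):
    o,d=ray(cp,u,v);return o+d*(z-o[2])/d[2]
def proj(cp,p):
    c,P=cp;q=P[:3,:3].T@(np.asarray(p)-P[:3,3]);return c['cx']+c['fx']*q[0]/-q[2],c['cy']-c['fy']*q[1]/-q[2]
def tri(cps,uvs):
    A=np.zeros((3,3));b=np.zeros(3);L=[]
    for cp,(u,v) in zip(cps,uvs):
        o,d=ray(cp,u,v);M=np.eye(3)-np.outer(d,d);A+=M;b+=M@o;L.append((o,M))
    x=np.linalg.solve(A,b);return x,[float(np.linalg.norm(M@(x-o))) for o,M in L]
def blobs(im,lo,hi,amin=30):
    m=cv2.inRange(cv2.cvtColor(im,cv2.COLOR_RGB2HSV),lo,hi)
    n,l,st,ce=cv2.connectedComponentsWithStats(m)
    return m,[(st[i].tolist(),ce[i].round(1).tolist()) for i in range(1,n) if st[i,4]>=amin]
E
python3 - <<'E'
from h import *
S={n:np.load(f'pics/{n}.npy') for n in('scene','side')};C={n:cam(n) for n in S}
for n in S:
    im=S[n]
    print(n,'orange',blobs(im,(8,200,200),(17,255,255))[1])
    m,b=blobs(im,(4,100,50),(14,255,190),3000)
    print('plank',b)
    m=cv2.morphologyEx(m,cv2.MORPH_CLOSE,np.ones((15,15)))
    cs=max(cv2.findContours(m,0,2)[0],key=cv2.contourArea)
    ap=cv2.approxPolyDP(cv2.convexHull(cs),6,True)[:,0]
    for p in ap: print(p,plane(C[n],*map(float,p),.14).round(3))
a=cv2.resize(S['scene'][140:270,220:350],(400,400),interpolation=3);b=cv2.resize(S['side'][130:250,215:335],(400,400),interpolation=3)
cv2.imwrite('pics/z1.png',np.hstack([a,b])[:,:,::-1])
E
```

```text
scene orange []
plank [([37, 156, 305, 244, 30126], [186.7, 276.3])]
[337 243] [0.663 0.093 0.14 ]
[338 271] [0.712 0.058 0.14 ]
[ 89 399] [ 0.693 -0.382  0.14 ]
[ 37 241] [ 0.373 -0.37   0.14 ]
[255 156] [0.392 0.081 0.14 ]
side orange []
plank [([384, 8, 176, 209, 6545], [527.1, 138.5]), ([169, 205, 245, 205, 24604], [301.9, 324.6])]
[349 211] [0.703 0.069 0.14 ]
[389 286] [ 0.716 -0.185  0.14 ]
[411 399] [ 0.679 -0.395  0.14 ]
[171 409] [ 0.377 -0.384  0.14 ]
[211 214] [0.391 0.082 0.14 ]
[237 205] [0.449 0.117 0.14 ]
[331 203] [0.669 0.108 0.14 ]
```

View pics/z1.png

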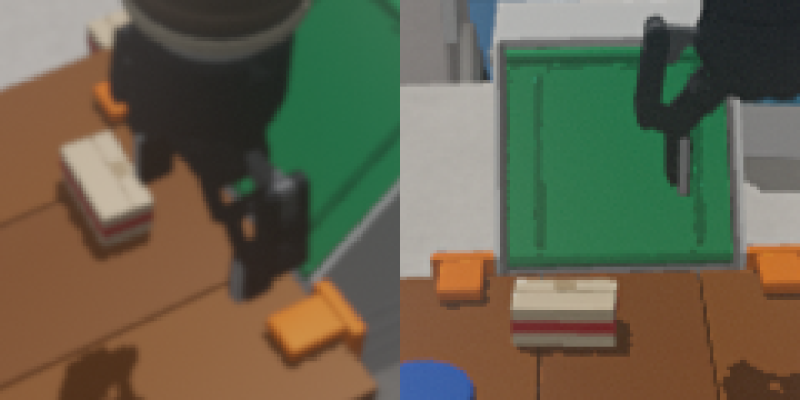

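The zoom shows the carton's long side across the mouth, just in front of it, with its top-face corners readable in both halves. The left clamp is close to it and the shut flap stands behind it. Next I compute positions from these corners.

```bash
python3 - <<'E'
from h import *
C=[cam('scene'),cam('side')]
a=lambda p:(220+p[0]*130/400-.5,140+p[1]*130/400-.5)
b=lambda p:(215+(p[0]-400)*.3-.5,130+p[1]*.3-.5)
# carton top corners: (-x,+y),(+x,+y),(+x,-y),(-x,-y)
sc=[(113,130),(152,208),(105,240),(62,150)]
si=[(515,280),(613,280),(617,316),(512,316)]
# scene: robot side is upper; match by plane cast first
for p in sc: print('scene',plane(C[0],*a(p),.168).round(4))
for p in si: print('side ',plane(C[1],*b(p),.168).round(4))
for p,q in zip(sc,si):
    x,e=tri(C,[a(p),b(q)]);print('tri',x.round(4),np.round(e,4))
print('cheek inner feet (z.14)',[plane(C[1],*b(p),.14).round(4) for p in[(508,270),(735,268)]])
print('clamp top front edge L',[plane(C[1],*b(p),.152).round(4) for p in[(438,264),(489,264),(760,259)]])
print('scene clampR top',[plane(C[0],*a(p),.152).round(4) for p in[(267,327),(287,355),(350,328),(318,288)]])
print('side pegbox', [plane(C[1],u,v,.196).round(3) for u,v in[(203,262),(279,258),(278,290)]])
print('scene pegbox',[plane(C[0],u,v,.196).round(3) for u,v in[(106,208),(153,188),(175,222),(128,244)]])
s=r.read_state();p=np.array(s['eef_pos'])
for dz in(0,.013):
    for dx in(-.05,.05): print('tip',dz,dx,proj(C[1],p+[dx,0,dz]))
E
```

```text
scene [0.4783 0.0321 0.168 ]
scene [0.5451 0.0193 0.168 ]
scene [ 0.5513 -0.0176  0.168 ]
scene [ 0.476  -0.0038  0.168 ]
side  [0.4774 0.0306 0.168 ]
side  [0.5393 0.0254 0.168 ]
side  [ 0.5388 -0.0166  0.168 ]
side  [ 0.4753 -0.0113  0.168 ]
tri [0.4773 0.0326 0.1668] [0. 0.]
tri [0.5412 0.0219 0.1673] [0.0032 0.0032]
tri [ 0.5421 -0.012   0.1611] [0.0043 0.0043]
tri [ 0.4743 -0.003   0.1638] [0.0013 0.0013]
cheek inner feet (z.14) [array([0.4717, 0.0902, 0.14  ]), array([0.6265, 0.0799, 0.14  ])]
clamp top front edge L [array([0.4255, 0.0818, 0.152 ]), array([0.4596, 0.079 , 0.152 ]), array([0.6417, 0.0704, 0.152 ])]
scene clampR top [array([0.6449, 0.036 , 0.152 ]), array([0.6669, 0.0346, 0.152 ]), array([0.6709, 0.0768, 0.152 ]), array([0.6378, 0.0779, 0.152 ])]
side pegbox [array([ 0.402, -0.163,  0.196]), array([ 0.527, -0.163,  0.196]), array([ 0.52 , -0.241,  0.196])]
scene pegbox [array([ 0.415, -0.241,  0.196]), array([ 0.414, -0.151,  0.196]), array([ 0.507, -0.15 ,  0.196]), array([ 0.508, -0.236,  0.196])]
tip 0 -0.05 (np.float64(296.4651838938062), np.float64(206.8537926695269))
tip 0 0.05 (np.float64(345.08422136648386), np.float64(204.7947417429552))
tip 0.013 -0.05 (np.float64(296.5600301906026), np.float64(201.283537792286))
tip 0.013 0.05 (np.float64(345.5725216733822), np.float64(199.25592155758645))
```

```bash
python3 - <<'E'
from h import *
C=[cam('scene'),cam('side')]
print(tri(C,[(297,236.5),(348,184)]),tri(C,[(270,198),(299,187)]))
m=plane(C[1],278,205,.14)
im=r.capture('side');a=cv2.resize(im[130:230,270:380],(440,400),interpolation=3)
s=r.read_state();w=r.capture('wrist');np.save('pics/w0.npy',w)
cv2.imwrite('pics/z2.png',np.hstack([a,cv2.resize(w,(360,400))])[:,:,::-1]);print(s['eef_pos'])
E
```

```text
(array([ 0.67424037, -0.01074769,  0.2503699 ]), [0.00046263957521815597, 0.0004626395752181146]) (array([ 0.57930682, -0.00088289,  0.24245705]), [0.0007873674928545843, 0.0007873674928545189])
[ 6.24566331e-01 -5.76782881e-05  1.97623486e-01]
```

View pics/z2.png

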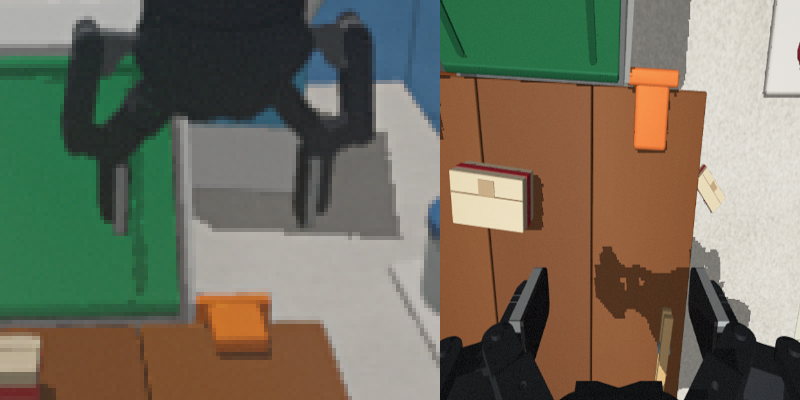

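The left half shows the fingertips at side pixels of about (300,189) and (348,187), so open they stand noticeably above the TCP. The wrist half shows the carton top at (450-529, 163-233), the right clamp at (635-678, 68-150) and the plank's corner at (706,93).

```bash
python3 - <<'E'
from h import *
print(r.grasp_offset)
s=r.read_state();W=cam('wrist',s)
f=lambda X,Y:((X-440)*560/360,Y*1.05)
for nm,z,ps in[('carton',.168,[(452,163),(529,173),(525,233),(449,222)]),('clamp top front',.152,[(635,148),(666,150),(668,88)]),('plank end',.14,[(706,93),(682,92)]),('plank right edge',.14,[(686,290)]),('cheekR foot',.14,[(625,84)])]:
    print(nm,[plane(W,*f(*p),z).round(4) for p in ps])
E
```

```text
0.0187
carton [array([0.4817, 0.0362, 0.168 ]), array([0.547 , 0.0303, 0.168 ]), array([ 0.5391, -0.0075,  0.168 ]), array([ 4.713e-01, -3.000e-04,  1.680e-01])]
clamp top front [array([0.6393, 0.0424, 0.152 ]), array([0.6676, 0.0412, 0.152 ]), array([0.6672, 0.0776, 0.152 ])]
plank end [array([0.7046, 0.0746, 0.14  ]), array([0.6825, 0.0752, 0.14  ])]
plank right edge [array([ 0.6982, -0.0647,  0.14  ])]
cheekR foot [array([0.6302, 0.0798, 0.14  ])]
```

```bash
python3 -m inch '[[3,-14,0,0],[4,-20,0,0],[4,-20,0,0],[4,-20,0,0],[4,-20,0,0],[4,-15,0,0],[1,-6,0,0],[0,0,0,5],[0,0,0,7],[0,0,0,7],[0,0,0,7],[0,0,0,7]]' 1; python3 -m inch '[[0,0,0,7],[0,0,0,7],[0,0,0,7],[0,0,0,7],[0,0,0,7],[0,0,0,7],[0,0,0,7],[0,0,0,7],[0,0,0,3.3],[0,0,0,0],[0,0,0,0]]'
python3 - <<'E'
from h import *
s=r.read_state();w=r.capture('wrist');np.save('pics/w1.npy',w)
import json;json.dump({k:np.array(s[k]).tolist() for k in('eef_pos','tool_rot')},open('pics/w1.json','w'))
cv2.imwrite('pics/w1.png',w[:,:,::-1]);print(s['eef_pos'],s['tool_rot'],s['qpos'])
E
```

```text
time_s: 1.2
eef_pos: [0.5106, 0.0238, 0.1982]
tool_rot: [0.88, 0.474, 0.0, 0.0]
force: [0.3, 0.8, -1.0]
finger_gap: 0.0853
time_s: 2.12
eef_pos: [0.5104, 0.024, 0.1982]
tool_rot: [1.0, -0.019, 0.0, 0.0]
force: [-0.1, 0.2, 0.2]
finger_gap: 0.0852
[0.51039867 0.02396386 0.19819543] [ 9.99821270e-01 -1.89049561e-02  1.14411540e-04  1.32043896e-04] [-0.36699694  0.24767202  0.26665479  1.86391967 -0.07466144  1.0394439
 -1.67885271]
```

View pics/w1.png

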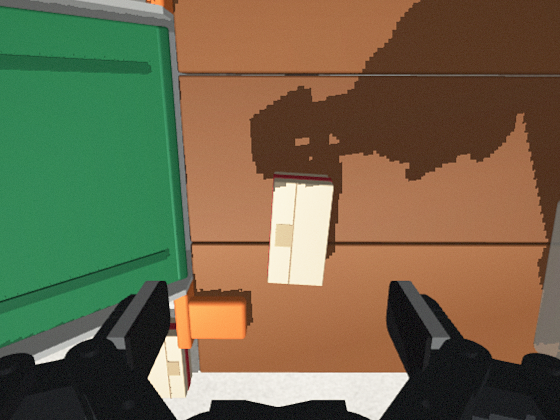

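The wrist view from above the work place shows the carton top at (276,179), (334,183), (322,286), (268,283), the left clamp at (190-246, 302-345), and the plank's end running from (178,76) to (196,372). The two fingertips at (165,285) and (390,285) straddle the carton.

```bash
cat >> h.py <<'E'
M=np.array([.548,.080]);yaw=np.deg2rad(-2.3)
def binf(p):
    d=np.array(p[:2])-M;c,s=np.cos(yaw),np.sin(yaw);return np.round([(c*d[0]+s*d[1])*1e3,(-s*d[0]+c*d[1])*1e3],1)
E
python3 - <<'E'
from h import *
import json
s=json.load(open('pics/w1.json'));W=cam('wrist',s)
for nm,z,ps in[('carton',.168,[(276,179),(334,183),(322,286),(268,283)]),('clamp',.152,[(246,302),(246,338)]),('plank end',.14,[(178,76),(191,243),(196,372)]),('leftedge',.14,[(200,373),(400,373)])]:
    for p in ps:
        q=plane(W,*p,z);print(nm,q.round(4),binf(q))
print('tcp',binf(s['eef_pos']))
# height of carton top from both wrist views: corners
s0={'eef_pos':[.62457,-.00006,.19762],'tool_rot':[.707128,.707085,-.000623,-.000515]}
W0=cam('wrist',s0);f=lambda X,Y:((X-440)*560/360,Y*1.05)
for a,b in[((276,179),(529,173)),((334,183),(525,233)),((322,286),(449,222)),((268,283),(452,163))]:
    x,e=tri([W,W0],[a,f(*b)]);print('tri',x.round(4),np.round(e,4),binf(x))
E
```

```text
carton [0.5415 0.0242 0.168 ] [ -4.3 -56. ]
carton [ 0.538 -0.008  0.168] [ -6.4 -88.4]
carton [ 0.4739 -0.0013  0.168 ] [-70.8 -84.2]
carton [0.4771 0.0315 0.168 ] [-68.9 -51.3]
clamp [0.4548 0.0476 0.152 ] [-91.8 -36.1]
clamp [0.4266 0.0494 0.152 ] [-120.1  -35.5]
plank end [0.5984 0.0792 0.14  ] [50.4  1.2]
plank end [0.4936 0.0829 0.14  ] [-54.5   0.7]
plank end [0.3892 0.0903 0.14  ] [-159.1    3.9]
leftedge [0.3882 0.0874 0.14  ] [-160.    1.]
leftedge [ 0.3826 -0.0629  0.14  ] [-159.6 -149.5]
tcp [-35.3 -57.5]
tri [0.5366 0.0241 0.1434] [0.0008 0.0008] [ -9.1 -56.3]
tri [ 0.5383 -0.0083  0.1675] [0.0004 0.0004] [ -6.2 -88.6]
tri [ 4.745e-01 -4.000e-04  1.711e-01] [0.0011 0.0011] [-70.2 -83.3]
tri [0.4684 0.032  0.1506] [0.0007 0.0007] [-77.6 -51.1]
```

```bash
python3 -m inch '[[-1,0,5,0],[-1,0,10,0],[0,0,15,0],[0,0,15,0],[0,0,10,0],[0,0,0,0]]' ; python3 - <<'E'
from h import *
a=r.capture('side')[140:260,200:320];b=r.capture('scene')[140:270,220:350]
cv2.imwrite('pics/z3.png',np.hstack([cv2.resize(x,(400,400),interpolation=3) for x in(b,a)])[:,:,::-1])
E
```

```text
time_s: 2.67
eef_pos: [0.5062, 0.0238, 0.1407]
tool_rot: [1.0, -0.02, -0.002, 0.0]
force: [-0.9, -0.0, -0.1]
finger_gap: 0.0855
```

View pics/z3.png

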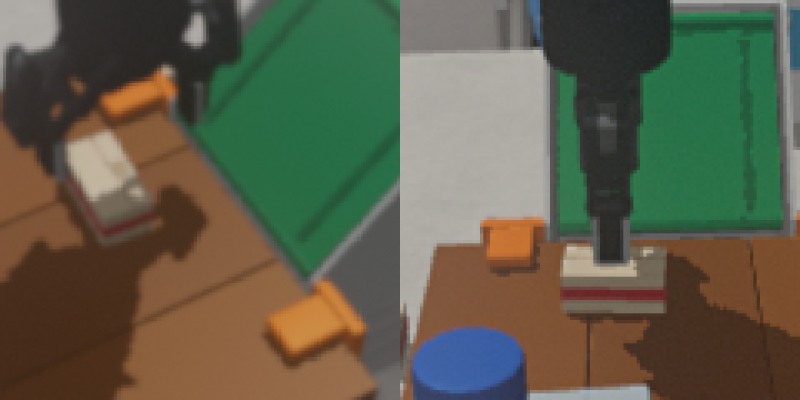

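The side half shows the rear finger's tip at about (610,262), still above the carton top (561-666, 248-312), with nothing touched. The front finger hangs before the flap.

```bash
python3 - <<'E'
from h import *
S=cam('side');s=r.read_state();print(s['eef_pos'],binf(s['eef_pos']))
for y in(-.019,-.026,-.033):
    o,d=ray(S,263,218.3);print(o+d*(y-o[1])/d[1])
E
```

```text
[0.50775088 0.02395272 0.14289773] [-38.  -57.6]
[ 0.50564581 -0.019       0.18553695]
[ 0.50551326 -0.026       0.18992026]
[ 0.50538071 -0.033       0.19430356]
```

```bash
python3 -m inch '[[0,0,8,0],[0,0,10,0],[0,0,10,0],[0,0,7,0],[0,0,0,0],[0,0,0,0]]' ; python3 - <<'E'
from h import *
s=r.read_state();print(s['eef_pos'],binf(s['eef_pos']),s['force'])
a=r.capture('side')[140:260,200:320];b=r.capture('scene')[140:270,220:350]
cv2.imwrite('pics/z4.png',np.hstack([cv2.resize(x,(400,400),interpolation=3) for x in(b,a)])[:,:,::-1])
E
```

```text
time_s: 3.27
eef_pos: [0.5076, 0.024, 0.1076]
tool_rot: [1.0, -0.02, -0.001, 0.0]
force: [0.4, -0.5, 0.3]
finger_gap: 0.0855
[0.50762921 0.02396801 0.10764823] [-38.1 -57.6] [ 0.3639124  -0.47400622  0.26380827]
```

View pics/z4.png

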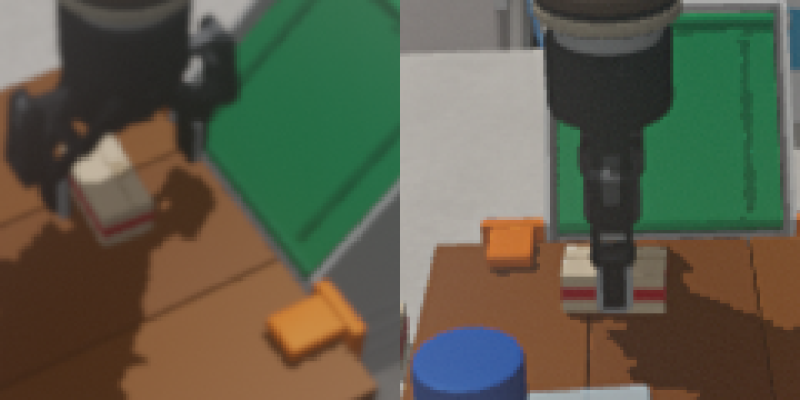

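The rear finger now overlaps the rear face of the carton (tip at zoom (615,308)), and the front finger stands between the carton and the flap. I lower a little, then push inward.

```bash
python3 -m inch '[[0,0,4,0],[0,-3,0,0],[0,-4,0,0],[0,-4,0,0],[0,-4,0,0],[0,-4,0,0],[0,-4,0,0],[0,-4,0,0],[0,-4,0,0]]'; python3 -m inch '[[0,-4,0,0],[0,-4,0,0],[0,-4,0,0],[0,-4,0,0],[0,-4,0,0],[0,-4,0,0],[0,-4,0,0],[0,0,0,0]]' ; python3 - <<'E'
from h import *
import json
s=r.read_state();print(s['eef_pos'],binf(s['eef_pos']),s['force'])
json.dump({k:np.array(s[k]).tolist() for k in('eef_pos','tool_rot')},open('pics/w2.json','w'))
w=r.capture('wrist')
a=r.capture('side')[140:260,200:320];b=r.capture('scene')[140:270,220:350]
x=[cv2.resize(x,(270,270),interpolation=3) for x in(b,a)]
cv2.imwrite('pics/z5.png',np.hstack([cv2.resize(w,(528,540))[:540], np.vstack(x)])[:,:,::-1])
E
```

```text
time_s: 4.12
eef_pos: [0.5093, 0.0552, 0.1042]
tool_rot: [1.0, -0.02, 0.0, 0.0]
force: [-0.2, -2.0, 0.9]
finger_gap: 0.0853
time_s: 4.78
eef_pos: [0.5104, 0.0841, 0.1042]
tool_rot: [1.0, -0.02, 0.0, -0.0]
force: [0.5, -1.5, 1.1]
finger_gap: 0.0858
[0.51042637 0.08410114 0.10417481] [-37.7   2.6] [ 0.50527995 -1.46158821  1.0860398 ]
```

View pics/z5.png

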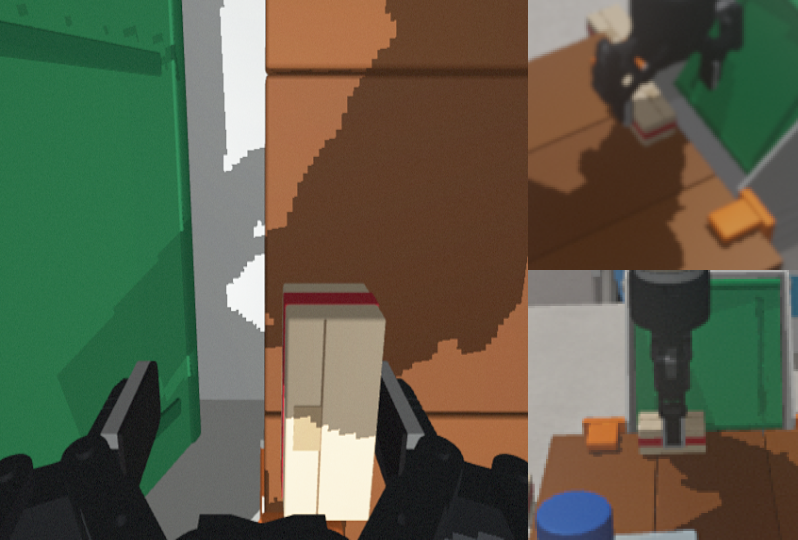

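The carton lies square to the mouth, with its front edge just short of the plank end (image x about 283 against 265). The front finger holds the flap well open. I go straight a bit more, then yaw the gripper so the knuckles clear the hinge while the rear finger finishes the push.

```bash
python3 -m inch '[[0,-3,0,0],[0,-4,0,0],[0,-4,0,0],[0,-4,0,0],[0,-4,0,0],[0,0,0,0]]'; python3 - <<'E'
from h import *
s=r.read_state();c=binf(s['eef_pos']);print(c,s['force'])
prev=np.array(c)
for k in range(0,11):
    a=np.deg2rad(3.5*k);cx=-37.5+(11*np.cos(a))*min(1,k/4)
    P=np.array([c[0]+0,c[1]-42.5])
    ct=np.array([-37.5,(c[1]-42.5)+(6-(c[1]-42.5))*k/10])
    B=ct-11*np.array([-np.cos(a),np.sin(a)])*min(1,k/4)
    cc=B+42.5*np.array([np.sin(a),np.cos(a)])
    if k:
        d=cc-prev;b=np.deg2rad(3.5*(k-1))
        print(np.round([d@[np.cos(b),-np.sin(b)],d@[-np.sin(b),-np.cos(b)]],1),3.5,cc.round(1))
    prev=cc
E
```

```text
time_s: 5.43
eef_pos: [0.5112, 0.103, 0.1042]
tool_rot: [1.0, -0.02, 0.0, -0.0]
force: [-0.6, -3.0, 1.4]
finger_gap: 0.0858
[-37.7  21.5] [-0.6304759  -3.02286867  1.37764908]
[ 5.3 -2.5] 3.5 [-32.2  24. ]
[ 5.2 -2.3] 3.5 [-26.9  25.9]
[ 5.  -2.1] 3.5 [-21.6  27.4]
[ 4.8 -1.9] 3.5 [-16.5  28.4]
[ 1.9 -1.9] 3.5 [-14.2  29.7]
[ 1.8 -1.8] 3.5 [-12.   30.9]
[ 1.6 -1.8] 3.5 [-9.9 32. ]
[ 1.5 -1.7] 3.5 [-7.8 33. ]
[ 1.3 -1.6] 3.5 [-5.9 33.8]
[ 1.2 -1.6] 3.5 [-4.1 34.5]
```

```bash
python3 -m inch '[[5,-2.5,0,3.5],[5,-2.5,0,3.5],[5,-2,0,3.5],[5,-2,0,3.5],[2,-2,0,3.5],[2,-2,0,3.5],[1.5,-2,0,3.5],[1.5,-1.5,0,3.5],[1.5,-1.5,0,3.5],[1,-1.5,0,3.5],[0,0,0,0],[0,0,0,0]]'; python3 - <<'E'
from h import *
s=r.read_state();print(binf(s['eef_pos']),s['force'])
w=r.capture('wrist')
a=r.capture('side')[140:260,200:320];b=r.capture('scene')[140:270,220:350]
x=[cv2.resize(x,(270,270),interpolation=3) for x in(b,a)]
cv2.imwrite('pics/z6.png',np.hstack([cv2.resize(w,(528,540))[:540], np.vstack(x)])[:,:,::-1])
E
```

```text
time_s: 6.43
eef_pos: [0.5456, 0.1138, 0.1044]
tool_rot: [0.948, -0.319, 0.001, -0.0]
force: [1.8, -3.5, 0.5]
finger_gap: 0.0854
[-3.8 33.7] [ 1.76874716 -3.46832638  0.47854532]
```

View pics/z6.png

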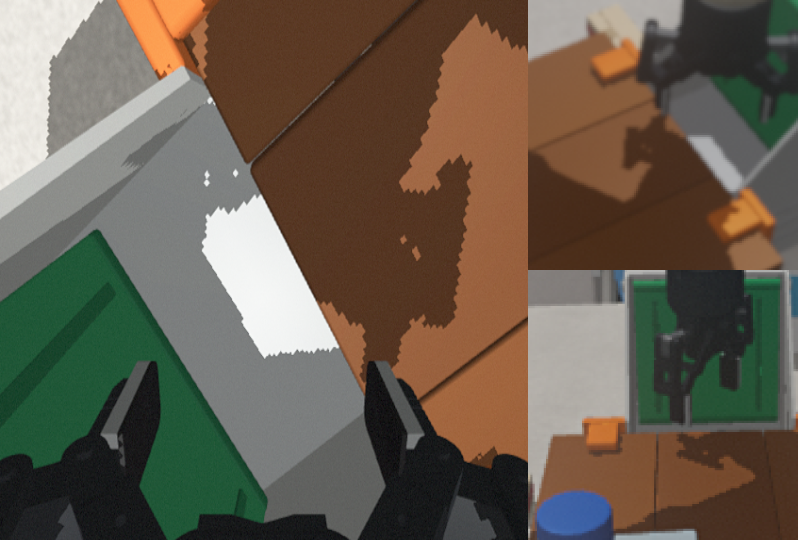

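The carton is gone from the plank. It went over the edge between the fingers, the flap is still held open, and nothing else has moved. I draw back straight out of the mouth so that the flap closes, then lift.

```bash
python3 -m inch '[[2,3,0,0],[4,6,0,0],[5,7,0,0],[5,7,0,0],[5,7,0,0],[5,7,0,0],[5,7,0,0],[5,7,0,0],[5,7,0,0],[5,7,0,0],[5,7,0,0],[5,7,0,0]]'; python3 -m inch '[[5,7,0,0],[4,6,0,0],[0,0,0,0],[0,0,-10,0],[0,0,-20,0],[0,0,-20,0],[0,0,-20,0],[0,0,-20,0],[0,0,-15,0],[0,0,-10,0],[0,0,0,0],[0,0,0,0]]'; python3 - <<'E'
from h import *
s=r.read_state();print(binf(s['eef_pos']),s['force'])
b=r.capture('scene');a=r.capture('side');np.save('pics/scene2.npy',b);np.save('pics/side2.npy',a)
x=[cv2.resize(x,(400,300)) for x in(b,a,r.capture('wrist'))]
for n,i in(('scene',b),('side',a)):
    print(n,(np.abs(i.astype(int)-np.load(f'pics/{n}.npy')).sum(2)>60).sum())
z=cv2.resize(a[130:250,215:375],(400,300),interpolation=3)
cv2.imwrite('pics/z7.png',np.vstack([np.hstack(x[:2]),np.hstack([x[2],z])])[:,:,::-1])
E
```

```text
time_s: 7.58
eef_pos: [0.5415, 0.0164, 0.1041]
tool_rot: [0.948, -0.32, -0.0, 0.0]
force: [0.7, -0.2, -0.3]
finger_gap: 0.0855
time_s: 8.58
eef_pos: [0.5411, 0.0019, 0.2194]
tool_rot: [0.948, -0.319, 0.0, -0.0]
force: [-0.4, -0.8, -1.2]
finger_gap: 0.0852
[ -3.8 -78.3] [-0.40060997 -0.79841778 -1.20177589]
scene 23045
side 27787
```

View pics/z7.png

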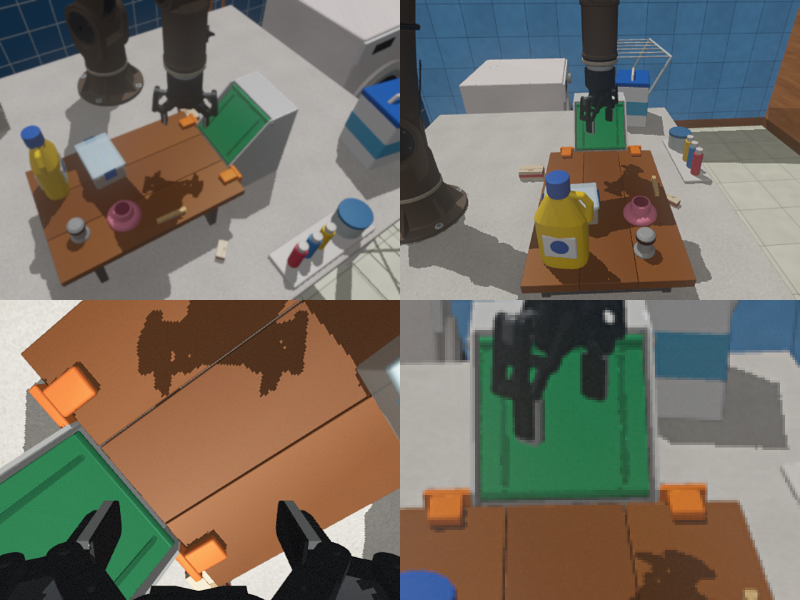

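The flap is shut with its lip at the plank's end. The carton is gone from the plank, the bystanders are in place, and the gripper is clear of everything. Handing in.

```bash
python3 -c "
from plant import r
print(r.finish_job())"
```

```text
the job is handed in; nothing more can be done
None
```

The carton went over the plank's end and into the bin, the flap is shut again, and I handed the job in at about 8.7 s.

- **How it went:** I put the open gripper astride the carton without closing it. The front finger pushed the flap open and held it while the rear finger slid the carton along the plank. For the last stretch I turned the gripper about 35° so its knuckles stayed clear of the hinge. Then I drew straight back out of the mouth and lifted.
- **Last checks:** The plank is empty of the carton, the flap is shut with its lip at the plank's end, and the bystanders look to be where they were by eye. The gripper is clear of everything. The forces I read during the push stayed under about 5 N.
- **Not confirmed:** I never saw the carton inside the bin. I infer it is there because it disappeared over the edge between the fingers with the flap open.
- **Disagreed:**
  - The open fingertips stood about 45 mm behind the stated TCP, not the 13 mm the text suggests. I set the working height from the images.
  - The before-and-after picture difference was large and told me nothing, because the arm and its shadow had moved.
  - Two of the four carton corners triangulated about 20 mm low because of mismatched corners. I used the other two and the 168 mm top height.

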